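Line up the second-hand transformers by size on the market stall

ROBOT

A 6-joint arm with a two-finger parallel gripper is mounted at the origin on the work surface. World frame = base frame: x ahead of the robot, y to its left, z up, the work surface at z = 0. Lengths are in m, angles in degrees, forces in N, time in s.
With the tool pointing down it reaches from about 0.3 to 0.75 m from the base axis. Payload 8.5 kg.
Tool frame: the origin (TCP) lies at the very end of the fingers, on their centre line; the grasp point (between the pads) lies 19 mm behind it; z points along the fingers, y is the direction in which the jaws open and shut (so a half turn about z gives the same grasp; the last joint's range is limited). The gripper opens to 85 mm and grips with 20 to 120 N. Pads are 22 mm wide; open, the fingers measure 114 mm over their backs; the gripper's body (76 mm by 85 mm) begins 54 mm behind the grasp point. The pads swing forward as they close: fully open they stand 13 mm farther back than shut.
Start: joints at [51.263, 21.807, 74.336, -0, 83.858, -12.336], TCP at [0.245, 0.493, 0.231] pointing down, gripper open.
Joint ranges: [-178.18, 178.18], [-50.72, 133.34], [12.68, 142.11], [-81.47, 261.47], [9.98, 163.14], [-165.26, 165.26]. Speed limits (degrees/s): [136.94, 136.94, 180, 180, 180, 180].

INTERFACE

Orientations are given as a 3x3 rotation matrix whose columns are the frame's x, y, z axes.
In Python, from rig import env, vision, close_job, spotter gives the robot as it stands. The module is installed in compiled form; this text tells all that it offers.
- The arm moves only by the tool jog_arm, never from a script. Its argument "plan" is a list that holds one entry, the list of rows, each a list of 6 numbers: the shift along the tool's x, y, z in units of 40 mm (1.0 is 40 mm), then the turn, a rotation vector about the tool's x, y, z in units of 0.15 rad (1.0 is 0.15 rad). A call has 1 to 10 rows; each row shifts and turns the commanded pose from where the row before left it, along the tool's axes as they then stand; what a row does not reach is not made up. A row lasts 1/10 s, in which the tool goes at most 50 mm and 8.59 degrees, less where a joint would pass 70% of its speed; a pose out of reach is approached as far as the arm can. A call with a number of a shift or a turn outside -1 to 1 is refused whole. A call with a gripper value outside its range is refused whole. "grip" is the opening, from -1 (shut) to 1 (fully open), set as the call begins (left out, the last holds). The fingers move at their own pace and stop on an object; "squeeze" is the grip in N (left out, the last holds). Time passes only in rows, so rows that do not move let the fingers close. It gives the time, the measured TCP pose, the force and the opening at its end, in the units of the state.
- env.observe(): the state, without advancing time (a new reading comes with each control period).
- vision.get_image(name): name is "scene" or "top" or "wrist"; returns (picture, depth): 384x512x3 uint8, red, green, blue; 384x512 float32, m along the optical axis (not along the pixel's ray), 0 where there is no reading.
- vision.camera_info(name): a dict with "fx", "fy", "cx", "cy" (pixels), "rvec" (rotation vector, rad) and "tvec" (3), from world to camera coordinates, as OpenCV has them. Camera axes: x right, y down, z forward; pixel columns grow to the right and rows downward; lengths in m; the calibration is good to about 2 mm. A picture is of the moment at which its call begins: read the wrist's pose just before it. camera_info takes no time and is no camera call; for the wrist camera it gives the pose at the moment of the call.
- close_job(): hands the job in, once; it reports no verdict.
Trained networks look in the newest picture that a camera, given by its name, has taken for a name from the list of things; names that differ only in an ending like _2 or _b are one class to them, and where a whole thing is asked for, a point or a joint stands for the part that bears it (a point fixed in the world has none). Each returns a list of dicts, best first, with "score" (0 to 1); they miss things now and then, are a little off and sometimes report something else, mostly with a low value. They report only what shows in the picture. A call takes as long as a camera call. They do not tell look-alikes from the thing itself.
- spotter.trace(camera, query): "pixels" (384x512 bool, what is visible of it) and "rect" ([left, top, right, bottom] in pixels, round what is visible of it).
The state is a dict: "time_s": time; "q": joint angles; "qvel": joint speeds; "joint_efforts": joint torques, N m; "position": TCP position; "tool_rot": TCP orientation; "ft_force": force on the tool from outside, world axes, zero at the start; "wrist_torque": the same for the moment, N m; "grip_width": finger opening in m.
Only numpy, scipy, OpenCV 4.12 (cv2) and the standard library are available. Lean on these libraries where they do the work, as an engineer would, in place of code of your own. Each camera call takes 0.05 s, during which the arm holds its last target.

TASK

Set out the four second-hand transformers on the display board in order of size, one standing upright in the middle of each cork mat: the largest on the mat next to the cash tin, then each next smaller one along the row, so that the smallest ends up next to the mug. Leave the cash tin and the mug standing where they are.

Things in the scene. Friction and masses are not known exactly. Their poses are not given: they have to be found in the camera images.
- transformer_1: the largest of four loose transformers: dark steel core block 65 mm wide (x) by 38 thick (y) by 55 high (z); a copper coil 58 mm deep (y), 43 wide, 35 high at mid-height bulges from its two y faces. About 600 g (+-20 %). Stands upright; origin at the centre of its underside, z up. Grip it by the two bare flat end faces looking along x, 65 mm apart.
- transformer_2: the second largest of four loose transformers: dark steel core block 55 mm wide (x) by 32 thick (y) by 47 high (z); a copper coil 50 mm deep (y), 36 wide, 30 high at mid-height bulges from its two y faces. About 400 g (+-20 %). Stands upright; origin at the centre of its underside, z up. Grip it by the two bare flat end faces looking along x, 55 mm apart.
- transformer_3: the second smallest of four loose transformers: dark steel core block 45 mm wide (x) by 26 thick (y) by 39 high (z); a copper coil 41 mm deep (y), 30 wide, 25 high at mid-height bulges from its two y faces. About 240 g (+-20 %). Stands upright; origin at the centre of its underside, z up. Grip it by the two bare flat end faces looking along x, 45 mm apart.
- transformer_4: the smallest of four loose transformers: dark steel core block 35 mm wide (x) by 21 thick (y) by 32 high (z); a copper coil 33 mm deep (y), 23 wide, 20 high at mid-height bulges from its two y faces. About 120 g (+-20 %). Stands upright; origin at the centre of its underside, z up. Grip it by the two bare flat end faces looking along x, 35 mm apart.
- mat_a: one of four identical round cork mats, 76 mm across, 4 mm thick, fixed 100 mm apart (centres) in a straight row on a white display board (420 by 130 by 12 mm, centred on the row). Origin at the centre of its underside, 12 mm above the table; its upper face is 16 mm above the table. The mats' order along the row changes.
- mat_b: one of four identical round cork mats, 76 mm across, 4 mm thick, fixed 100 mm apart (centres) in a straight row on a white display board (420 by 130 by 12 mm, centred on the row). Origin at the centre of its underside, 12 mm above the table; its upper face is 16 mm above the table. The mats' order along the row changes.
- mat_c: one of four identical round cork mats, 76 mm across, 4 mm thick, fixed 100 mm apart (centres) in a straight row on a white display board (420 by 130 by 12 mm, centred on the row). Origin at the centre of its underside, 12 mm above the table; its upper face is 16 mm above the table. The mats' order along the row changes.
- mat_d: one of four identical round cork mats, 76 mm across, 4 mm thick, fixed 100 mm apart (centres) in a straight row on a white display board (420 by 130 by 12 mm, centred on the row). Origin at the centre of its underside, 12 mm above the table; its upper face is 16 mm above the table. The mats' order along the row changes.
- cash_tin: closed grey steel cash tin, 124 mm (x) by 94 mm (y) by 50 mm high, with a wire handle on its lid (65 mm high in all), standing loose on the table at one end of the row of mats, either end, in line with the row, its centre 125 mm from the centre of the nearest mat. Origin at the centre of its underside. To be left alone.
- mug: white ceramic mug, 74 mm across and 70 mm high, with a handle on its +y side, standing loose on the table at the other end of the row, its centre 125 mm from the nearest mat. Origin at the centre of its underside. To be left alone.
Not all that is in view belongs to the job. Leave any green or red look-alike of the transformer_2 alone.

How it is judged:
By the outcome, as a careful person would: the job done as asked, in the order asked, and still so for the second after the job is handed in, with the robot touching nothing.
It also fails if it takes over 102 s, if anything falls off the work surface, if the arm or the gripper's body presses on something with over 40 N, if the wrist force passes 120 N, or if a joint passes its speed limit or range.

## Working session

There is one attempt and no reset: what is moved stays moved. The work goes in short steps, Python scripts to look and compute and a tool call to move; the robot and the scene stay as the last step left them, time stands still between calls to the robot, and variables do not carry over. Pictures are saved under pics/ and viewed, and the job is handed in when it is done.

Besides the shell and the picture viewer there is one more tool, called after ">>>" as name(argument=value, ...), one argument or row to a line, values as JSON. jog_arm: Moves the arm, as the interface text tells. Its arguments: {"type":"object","properties":{"plan":{"type":"array"},"grip":{"type":"number"},"squeeze":{"type":"number"}},"required":["plan"]}

```bash
mkdir -p pics; ls
python3 - <<'E'
from rig import env, vision
import cv2, numpy as np
s=env.observe()
print(s)
for n in ["scene","top"]:
    im,d=vision.get_image(n); cv2.imwrite(f"pics/{n}0.png",im[:,:,::-1]); np.save(f"{n}_d0.npy",d); np.save(f"{n}_i0.npy",im)
    print(n,vision.camera_info(n))
print(vision.camera_info("wrist"))
E
```

```text
pics
{'time_s': 0.0, 'q': array([ 5.12637672e+01,  2.18422933e+01,  7.43847399e+01,  2.51721233e-03,
        8.38580884e+01, -1.23362026e+01]), 'qvel': array([ 0.07728885,  0.02087194,  0.03031122,  0.01018953, -0.14703982,
        0.05375492]), 'joint_efforts': array([ 3.17235690e-04, -4.48456764e+01, -2.31286794e+01, -8.32103956e-05,
        4.57349161e-03,  1.42634329e-05]), 'position': array([0.24436063, 0.49241377, 0.23069965]), 'tool_rot': array([[-8.95709248e-01,  4.44639195e-01, -9.63699005e-04],
       [ 4.44640094e-01,  8.95708606e-01, -1.13152717e-03],
       [ 3.60072160e-04, -1.44201857e-03, -9.99998895e-01]]), 'ft_force': array([-0.1540441 , -0.02024496, -0.2536746 ]), 'wrist_torque': array([ 0.00240658,  0.01682097, -0.00226937]), 'grip_width': 0.08564361693934819}
scene {'fx': 369.8499175351099, 'fy': 369.8499175351099, 'cx': 247.41008502497294, 'cy': 188.39019646685844, 'rvec': array([ 1.64491107,  1.96156429, -0.77318082]), 'tvec': array([ 0.06252938, -0.30329109,  1.14750904])}
top {'fx': 360.3286663793347, 'fy': 360.3286663793347, 'cx': 251.35744922421128, 'cy': 183.79794478842018, 'rvec': array([ 2.17129814, -2.14993179,  0.17936831]), 'tvec': array([0.0114336 , 0.44485407, 0.90241131])}
{'fx': 288.46029241193145, 'fy': 288.46029241193145, 'cx': 256.4330651040598, 'cy': 195.50100583755358, 'rvec': array([-2.46362664, -1.52947174, -0.20814166]), 'tvec': array([-0.54855127, -0.03457859,  0.37914682])}
```

View pics/scene0.png

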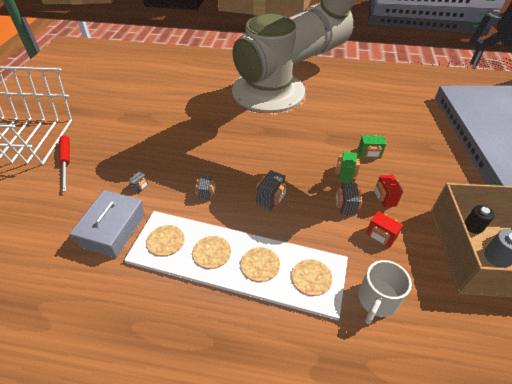

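View pics/top0.png

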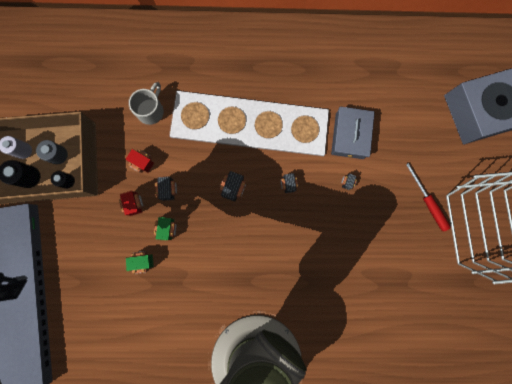

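```bash
cat > h.py <<'E'
import numpy as np, cv2
from rig import env, vision, spotter
def pts(cam,d,info=None):
    K=info or vision.camera_info(cam); R=cv2.Rodrigues(K['rvec'])[0]; t=K['tvec']
    v,u=np.mgrid[0:d.shape[0],0:d.shape[1]]
    c=np.stack([(u-K['cx'])/K['fx']*d,(v-K['cy'])/K['fy']*d,d],-1)
    P=(c-t)@R; P[d==0]=np.nan
    return P
def proj(cam,p,info=None):
    K=info or vision.camera_info(cam); R=cv2.Rodrigues(K['rvec'])[0]
    c=np.atleast_2d(p)@R.T+K['tvec']
    return np.stack([c[:,0]/c[:,2]*K['fx']+K['cx'],c[:,1]/c[:,2]*K['fy']+K['cy']],-1)
E
python3 - <<'E'
from h import *
im=np.load("top_i0.npy");d=np.load("top_d0.npy")
P=pts("top",d)
print("table z",np.nanmedian(P[200:300,330:400,2]),np.nanstd(P[200:300,330:400,2]))
Z=P[...,2]
m=((Z>0.018)&(Z<0.09)).astype(np.uint8); m[:, :100]=0; m[:,400:]=0; m[:80]=0; m[280:]=0
n,l,st,ce=cv2.connectedComponentsWithStats(m)
for i in range(1,n):
    if st[i,4]<60: continue
    q=P[l==i]; zt=np.nanpercentile(q[:,2],95)
    tp=q[q[:,2]>zt-0.006]
    r=cv2.minAreaRect((tp[:,:2]*1000).astype(np.float32))
    print(ce[i].round(),st[i,4],"ztop",zt.round(4),"top c",np.round(r[0],1),np.round(r[1],1),round(r[2],1), "rgb",im[l==i].mean(0).round())
for cam in["top"]:
  vision.get_image(cam)
  for q in ["mat_a","transformer_1","cash_tin","mug"]:
    for x in spotter.trace(cam,q):
        px=x["pixels"]; qq=P[px]; ys,xs=np.where(px)
        print(q,round(x["score"],2),np.round(x["rect"]),px.sum(),np.nanmean(qq,0).round(4), ((np.nanmax(qq,0)+np.nanmin(qq,0))/2).round(4))
c=cv2.resize(im[120:280,110:370],None,fx=3,fy=3,interpolation=cv2.INTER_CUBIC); cv2.imwrite("pics/topcrop.png",c[:,:,::-1])
im=np.load("scene_i0.npy")
c=cv2.resize(im[120:260,110:410],None,fx=2.6,fy=2.6,interpolation=cv2.INTER_CUBIC); cv2.imwrite("pics/scrop.png",c[:,:,::-1])
E
```

```text
table z 0.00030076811524945823 0.0016812626603011456
[146. 103.] 660 ztop 0.0706 top c [646.4 293.5] [72.4 74.6] 21.6 rgb [97. 95. 90.]
[353. 132.] 1771 ztop 0.0536 top c [ 585.5 -251.9] [ 93.7 122.9] 82.7 rgb [103. 108. 121.]
[139. 160.] 420 ztop 0.0489 top c [506.2 306.1] [55.4 37.5] 59.9 rgb [144.  40.  33.]
[232. 185.] 545 ztop 0.0576 top c [439.8  67.3] [42.7 65.2] 70.3 rgb [45. 38. 35.]
[289. 182.] 254 ztop 0.0413 top c [449.8 -83.9] [44.7 33.9] 8.9 rgb [66. 59. 56.]
[349. 181.] 165 ztop 0.0343 top c [ 456.9 -242.5] [28.6 35. ] 69.5 rgb [91. 82. 76.]
[165. 188.] 413 ztop 0.0491 top c [431.7 236.5] [54.2 40.3] 7.6 rgb [45. 39. 36.]
[130. 202.] 441 ztop 0.049 top c [392.1 324.8] [55.6 44.3] 15.4 rgb [88. 27. 22.]
[164. 228.] 423 ztop 0.0494 top c [329.2 235.9] [35.3 54.8] 82.2 rgb [52. 87. 46.]
[139. 262.] 463 ztop 0.0493 top c [243.1 294. ] [43.3 56. ] 0.3 rgb [ 67. 112.  60.]
mat_a 0.95 [255. 111. 281. 142.] 627 [ 0.6093 -0.0282  0.0159] [ 0.6102 -0.0297  0.0141]
mat_a 0.76 [218. 104. 246. 133.] 629 [0.621  0.0708 0.0158] [0.6217 0.0706 0.0151]
mat_a 0.66 [290. 117. 317. 147.] 
[... 535 characters left out ...]
 199.] 447 [0.4302 0.2335 0.0406] [0.4355 0.2386 0.0246]
transformer_1 0.62 [153. 216. 175. 240.] 433 [0.3283 0.2313 0.042 ] [0.3287 0.2367 0.0246]
transformer_1 0.56 [339. 174. 361. 189.] 203 [ 0.4545 -0.2399  0.0249] [ 0.4566 -0.2457  0.0162]
transformer_1 0.55 [119. 190. 140. 215.] 474 [0.3917 0.3196 0.0398] [0.3955 0.3286 0.0244]
transformer_1 0.52 [282. 174. 297. 194.] 252 [ 0.448  -0.0828  0.0358] [ 0.4486 -0.0841  0.0215]
cash_tin 0.73 [330. 107. 377. 158.] 1854 [ 0.581  -0.248   0.0471] [ 0.5896 -0.2593  0.0326]
mug 0.75 [254. 111. 282. 141.] 577 [ 0.6103 -0.028   0.016 ] [ 0.6112 -0.0283  0.0157]
mug 0.59 [327. 104. 376. 160.] 1914 [ 0.5818 -0.2482  0.046 ] [ 0.5954 -0.2611  0.0321]
```

View pics/topcrop.png

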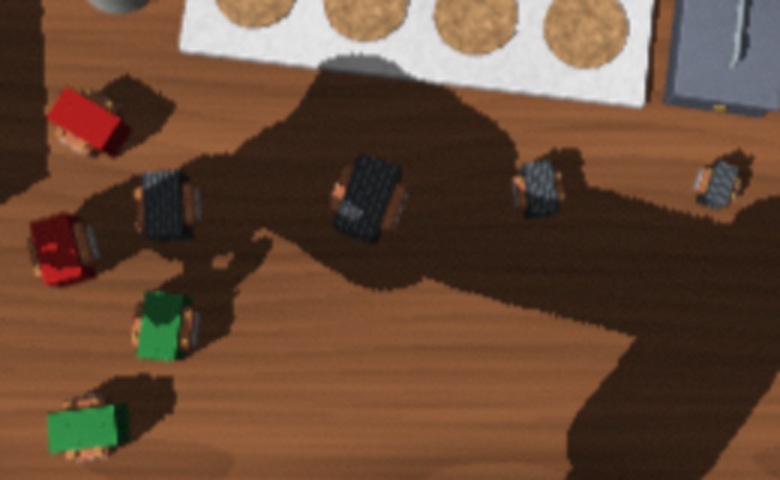

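View pics/scrop.png

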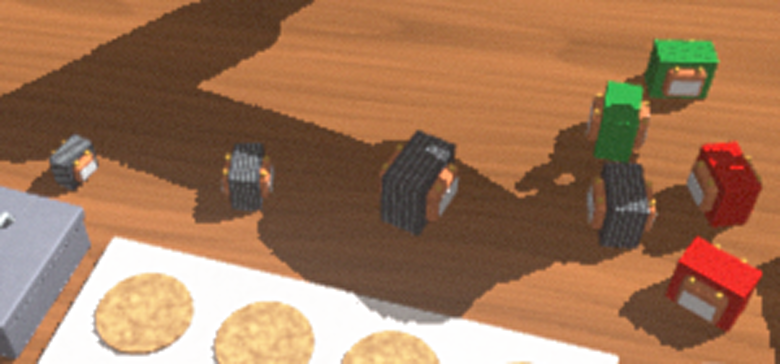

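```bash
cat >> h.py <<'E'
def goto(p,ang):
    """ang: wanted world angle of jaw axis (deg). prints turn units, then shift units after the turn"""
    s=env.observe(); R=s['tool_rot']; y=R[:,1]; a=np.degrees(np.arctan2(y[1],y[0]))
    da=(ang-a+90)%180-90
    t=np.radians(a+da); c,sn=np.cos(t),np.sin(t)
    Y=np.array([c,sn,0]);Z=np.array([0,0,-1.]);X=np.cross(Y,Z)
    d=np.array(p)-s['position']
    print("t",round(s['time_s'],2),"pos",s['position'].round(4),"ang",round(a,2),"tilt",R[:2,2].round(4),"w",round(s['grip_width'],4))
    print("turn z units",round(-np.radians(da)/0.15,3),"then shift units x,y,z",(np.array([X@d,Y@d,Z@d])/0.04).round(3))
E
python3 - <<'E'
from h import *
d=np.load("top_d0.npy");P=pts("top",d)
Z=P[...,2]
for nm,(u,v),h,L,W in [("t1",(233,185),.055,65,38),("t2",(165,188),.047,55,32),("t3",(289,182),.039,45,26),("t4",(350,180),.032,35,21)]:
    m=np.zeros_like(Z,bool); m[v-25:v+25,u-22:u+22]=True
    q=P[m&(Z>h-.006)&(Z<h+.008)]
    c=q[:,:2].mean(0); C=np.cov((q[:,:2]-c).T); w,V=np.linalg.eigh(C)
    a=np.degrees(np.arctan2(V[1,1],V[0,1])); r=cv2.minAreaRect((q[:,:2]*1000).astype(np.float32))
    print(nm,len(q),"mean",c.round(4),"ang",round((a+90)%180-90,1),"sd*sqrt12",(np.sqrt(w*12)*1000).round(1),r)
M=np.array([[.5992,-.1272],[.6093,-.0282],[.621,.0708],[.631,.1696]]); 
k=np.arange(4)-1.5; sl=(k@M)/5; print("row",M.mean(0),sl*1000, [(M.mean(0)+kk*.1*sl/np.linalg.norm(sl)).round(4) for kk in k], "row ang",np.degrees(np.arctan2(sl[1],sl[0])))
K=vision.camera_info("wrist");R=cv2.Rodrigues(K['rvec'])[0];s=env.observe()
print("cam in tool",s['tool_rot'].T@(-R.T@K['tvec']-s['position']), "axis", s['tool_rot'].T@R.T)
goto([.44-.0,.066,.2],-20)
E
```

```text
t1 395 mean [0.4384 0.0651] ang -19.5 sd*sqrt12 [39.1 65.2] ((438.76190185546875, 64.35684204101562), (48.94572830200195, 65.1792984008789), 70.29766845703125)
t2 314 mean [0.4352 0.2407] ang 33.6 sd*sqrt12 [41.2 83.7] ((453.59283447265625, 249.6478271484375), (111.3418197631836, 49.631378173828125), 30.057138442993164)
t3 197 mean [ 0.4497 -0.0832] ang 8.3 sd*sqrt12 [30.7 44.3] ((449.62664794921875, -82.66175842285156), (44.71828842163086, 38.559898376464844), 8.981307983398438)
t4 147 mean [ 0.4634 -0.2435] ang -13.6 sd*sqrt12 [28.8 79.1] ((482.4760437011719, -252.12254333496094), (41.680233001708984, 89.17652130126953), 80.83087158203125)
row [0.615125 0.02125 ] [10.71 98.94] [array([ 0.599 , -0.1279]), array([ 0.6097, -0.0285]), array([0.6205, 0.071 ]), array([0.6313, 0.1704])] row ang 83.82193509787164
cam in tool [ 0.06994665 -0.00048517 -0.14216979] axis [[ 8.71421443e-04 -9.62480805e-01 -2.71348374e-01]
 [ 9.99998949e-01  1.15325646e-03 -8.79189647e-04]
 [ 1.15913742e-03 -2.71347322e-01  9.62480798e-01]]
t 0.35 pos [0.2445 0.4925 0.2312] ang 63.6 tilt [-0.0002 -0.0003] w 0.0852
turn z units 9.727 then shift units x,y,z [-8.349  8.24   0.779]
```

Possible confusions (top view): dark ones at (233,185), (165,188), (289,182), (350,180); red (138,160), (130,203); green (164,229), (139,262). The measured tops of the dark ones are 65, 54, 45 and 35 mm long, so they are T1, T2, T3 and T4, and all stand upright. T1 = (233,185), confirmed in the crop. The tin stands at the −y end, so T1 goes to (0.599, −0.128).

>>> jog_arm(
  plan=[
    [[0, 0, 0, 0, 0, 0.97], [0, 0, 0, 0, 0, 0.97], [0, 0, 0, 0, 0, 0.97], [0, 0, 0, 0, 0, 0.97], [0, 0, 0, 0, 0, 0.97], [0, 0, 0, 0, 0, 0.97], [0, 0, 0, 0, 0, 0.97], [0, 0, 0, 0, 0, 0.97], [0, 0, 0, 0, 0, 0.97], [0, 0, 0, 0, 0, 0.97]],
  ],
  grip=1,
  squeeze=60,
)

```text
time_s: 1.35
position: [0.2445, 0.4926, 0.2313]
tool_rot: [[0.344, 0.939, -0.0], [0.939, -0.344, -0.0], [-0.0, -0.0, -1.0]]
ft_force: [-0.3, 0.5, 0.6]
grip_width: 0.0856
```

>>> jog_arm(
  plan=[
    [[-0.84, 0.82, 0.08, 0, 0, 0], [-0.84, 0.82, 0.08, 0, 0, 0], [-0.84, 0.82, 0.08, 0, 0, 0], [-0.84, 0.82, 0.08, 0, 0, 0], [-0.84, 0.82, 0.08, 0, 0, 0], [-0.84, 0.82, 0.08, 0, 0, 0], [-0.84, 0.82, 0.08, 0, 0, 0], [-0.84, 0.82, 0.08, 0, 0, 0], [-0.84, 0.82, 0.08, 0, 0, 0], [-0.8, 0.82, 0.08, 0, 0, 0]],
  ],
)

```text
time_s: 2.35
position: [0.4406, 0.065, 0.1994]
tool_rot: [[0.339, 0.941, 0.001], [0.941, -0.339, 0.0], [0.0, 0.001, -1.0]]
ft_force: [1.8, -0.1, -0.1]
grip_width: 0.0855
```

>>> jog_arm(
  plan=[
    [[0, 0, 0, 0, 0, 0], [0, 0, 0, 0, 0, 0]],
  ],
)

```text
time_s: 2.55
position: [0.4402, 0.0664, 0.1991]
tool_rot: [[0.34, 0.94, -0.001], [0.94, -0.34, 0.0], [0.0, -0.001, -1.0]]
ft_force: [-0.3, 0.9, -0.8]
grip_width: 0.0852
```

Run:
```python
from h import *
goto([.4384,.0651,.2],-19.6)
K=vision.camera_info("wrist");im,d=vision.get_image("wrist"); cv2.imwrite("pics/w1.png",im[:,:,::-1])
P=pts("wrist",d,K); print(P[...,2][200].round(3)[::40])
Z=P[...,2]; m=(Z>.047)&(Z<.065)&(np.hypot(P[...,0]-.438,P[...,1]-.065)<.06)
q=P[m][:,:2]*1000; print(len(q),q.mean(0),cv2.minAreaRect(q.astype(np.float32)),np.median(P[m][:,2]))
```

```text
t 2.55 pos [0.4402 0.0664 0.1991] ang -19.89 tilt [-0.0006  0.0003] w 0.0852
turn z units -0.034 then shift units x,y,z [-0.045 -0.031 -0.021]
[-0.    -0.001 -0.    -0.003  0.001 -0.002  0.055  0.054  0.     0.008
  0.015  0.016 -0.   ]
2386 [437.15447722  66.80026721] ((436.75543212890625, 65.79869842529297), (53.82014465332031, 65.07640838623047), 69.91398620605469) 0.05462018620099905
```

View pics/w1.png

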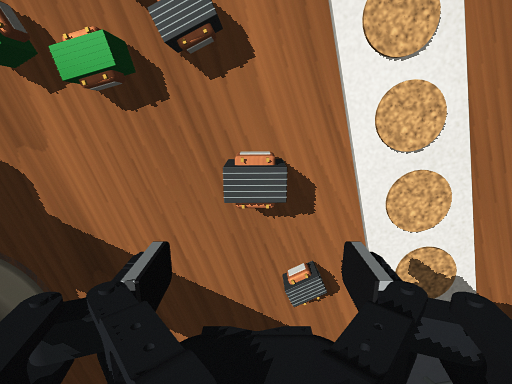

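The wrist view shows T1 centred at (254,185), with its end faces to the left and right between the fingers. Going down to it.

>>> jog_arm(
  plan=[
    [[-0.03, -0.06, 0.8, 0, 0, 0], [0, 0, 0.9, 0, 0, 0], [0, 0, 0.9, 0, 0, 0], [0, 0, 0.8, 0, 0, 0], [0, 0, 0.6, 0, 0, 0], [0, 0, 0.5, 0, 0, 0], [0, 0, 0.32, 0, 0, 0], [0, 0, 0, 0, 0, 0]],
  ],
)

```text
time_s: 3.4
position: [0.4364, 0.068, 0.0056]
tool_rot: [[0.336, 0.942, -0.003], [0.942, -0.336, 0.0], [-0.001, -0.003, -1.0]]
ft_force: [1.0, -0.5, -0.5]
grip_width: 0.0857
```

>>> jog_arm(
  plan=[
    [[0, 0, 0, 0, 0, 0], [0, 0, 0, 0, 0, 0], [0, 0, 0, 0, 0, 0], [0, 0, 0, 0, 0, 0], [0, 0, 0, 0, 0, 0], [0, 0, 0, 0, 0, 0], [0, 0, 0, 0, 0, 0]],
  ],
  grip=-1,
  squeeze=60,
)

```text
time_s: 4.1
position: [0.4379, 0.0672, 0.0076]
tool_rot: [[0.338, 0.941, 0.002], [0.941, -0.338, 0.0], [0.001, 0.002, -1.0]]
ft_force: [-0.3, 3.4, 7.5]
grip_width: 0.0644
```

>>> jog_arm(
  plan=[
    [[0, 0, -0.3, 0, 0, 0], [0, 0, -0.6, 0, 0, 0], [0, 0, -0.9, 0, 0, 0], [0, 0, -0.9, 0, 0, 0], [0, 0, -0.6, 0, 0, 0], [0, 0, -0.2, 0, 0, 0], [0, 0, 0, 0, 0, 0]],
  ],
)

```text
time_s: 4.8
position: [0.4373, 0.0668, 0.1469]
tool_rot: [[0.338, 0.941, 0.001], [0.941, -0.338, -0.0], [0.0, 0.001, -1.0]]
ft_force: [0.8, 1.1, -6.3]
grip_width: 0.0642
```

Run:
```python
from h import *
print(env.observe()['ft_force'])
goto([.599,-.1279,.14],-6.2)
K=vision.camera_info("wrist");im,d=vision.get_image("wrist"); cv2.imwrite("pics/w2.png",im[:,:,::-1])
P=pts("wrist",d,K); s=env.observe(); C=(P-s['position'])@s['tool_rot']
m=(np.abs(C[...,0])<.05)&(np.abs(C[...,1])<.031)&(C[...,2]<.02)&(C[...,2]>-.09)
m[250:]=0
for b in range(-60,20,4):
    k=m&(C[...,2]*1000>=b)&(C[...,2]*1000<b+4)
    if k.sum()>20: print(b,k.sum(),(C[k].min(0)*1000).round(),(C[k].max(0)*1000).round(), (C[k].mean(0)*1000).round(1))
```

```text
[ 0.83014513  1.10782719 -6.30849868]
t 4.8 pos [0.4373 0.0668 0.1469] ang -19.76 tilt [ 0.0012 -0.0002] w 0.0642
turn z units -1.577 then shift units x,y,z [-4.402  4.543  0.172]
-44 326 [ 17. -31. -43.] [ 26.  30. -40.] [ 21.3   0.2 -41.1]
-40 2635 [ 17. -31. -40.] [ 28.  31. -36.] [ 21.7  -0.6 -37.9]
-36 766 [ 17. -31. -36.] [ 28.  31. -32.] [ 24.5  -0.2 -34.4]
-32 557 [ 17. -31. -32.] [ 29.  31. -28.] [ 25.    0.2 -29.8]
-28 459 [ 17. -31. -28.] [ 29.  31. -24.] [ 25.1  -0.4 -26.2]
-24 358 [ 17. -31. -24.] [ 29.  31. -20.] [ 25.1   0.7 -22.1]
-20 321 [ 17. -31. -20.] [ 29.  31. -16.] [ 25.    0.6 -18. ]
-16 294 [ 17. -31. -16.] [ 29.  31. -12.] [ 25.4  -0.1 -14.1]
-12 236 [ 17. -31. -12.] [29. 31. -8.] [ 24.8   0.2 -10.3]
-8 81 [ 17. -31.  -8.] [28. 31. -4.] [18.9  1.6 -6.2]
-4 68 [ 17. -31.  -4.] [18. 31. -0.] [17.7  0.2 -2.1]
0 56 [ 17. -31.   0.] [18. 31.  4.] [17.6  3.8  2.1]
4 35 [ 17. -31.   4.] [18. 30.  7.] [17.6  1.6  5.3]
```

View pics/w2.png

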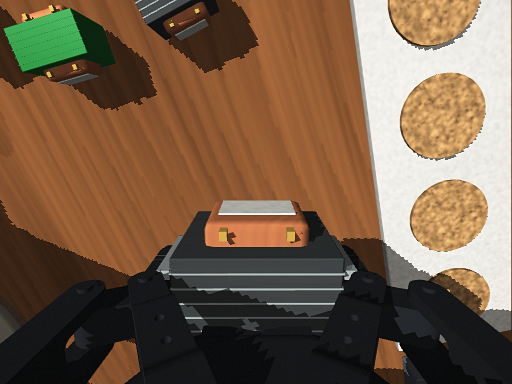

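T1 is held level: its steel face is at tool x 17–18 mm and its coil at 29 mm, so it sits centred within about 1 mm.

>>> jog_arm(
  plan=[
    [[0, 0, 0, 0, 0, -0.5], [0, 0, 0, 0, 0, -0.6], [0, 0, 0, 0, 0, -0.48], [-0.4, 0.4, 0, 0, 0, 0], [-0.7, 0.75, 0, 0, 0, 0], [-0.8, 0.8, 0, 0, 0, 0], [-0.8, 0.8, 0, 0, 0, 0], [-0.8, 0.8, 0, 0, 0, 0], [-0.6, 0.65, 0, 0, 0, 0], [-0.3, 0.34, 0, 0, 0, 0]],
  ],
)

```text
time_s: 5.85
position: [0.5997, -0.1303, 0.1434]
tool_rot: [[0.11, 0.994, -0.003], [0.994, -0.11, 0.001], [0.001, -0.004, -1.0]]
ft_force: [0.5, 0.5, -5.1]
grip_width: 0.0643
```

>>> jog_arm(
  plan=[
    [[0, 0, 0, 0, 0, 0], [0, 0, 0, 0, 0, 0]],
  ],
)

```text
time_s: 6.05
position: [0.5981, -0.1275, 0.1442]
tool_rot: [[0.108, 0.994, -0.004], [0.994, -0.108, 0.002], [0.001, -0.004, -1.0]]
ft_force: [-0.5, 0.5, -5.2]
grip_width: 0.0649
```

Run:
```python
from h import *
goto([.599,-.1279,.0242],-6.2)
im,d=vision.get_image("top"); cv2.imwrite("pics/t2.png",cv2.resize(im[60:230,100:400],None,fx=2.6,fy=2.6)[:,:,::-1])
```

```text
t 6.05 pos [ 0.5981 -0.1275  0.1442] ang -6.2 tilt [-0.0039  0.0019] w 0.0649
turn z units -0.001 then shift units x,y,z [-0.009  0.023  3.001]
```

View pics/t2.png

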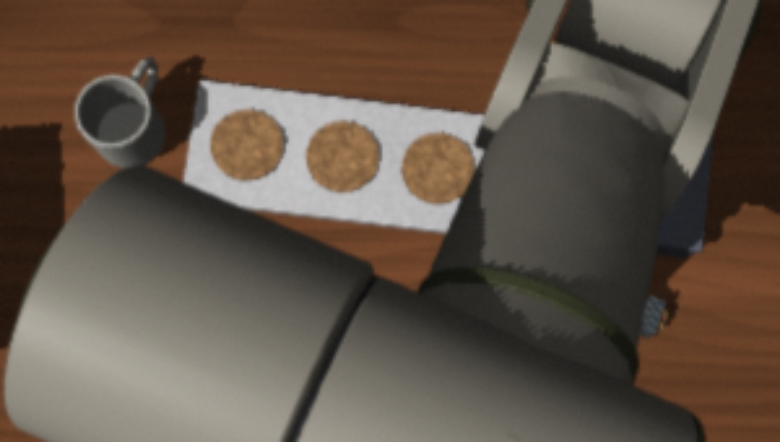

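>>> jog_arm(
  plan=[
    [[0, 0.02, 0.5, 0, 0, 0], [0, 0, 0.8, 0, 0, 0], [0, 0, 0.7, 0, 0, 0], [0, 0, 0.5, 0, 0, 0], [0, 0, 0.3, 0, 0, 0], [0, 0, 0.1, 0, 0, 0], [0, 0, 0, 0, 0, 0], [0, 0, 0, 0, 0, 0]],
  ],
)

```text
time_s: 6.9
position: [0.6004, -0.128, 0.0316]
tool_rot: [[0.108, 0.994, 0.002], [0.994, -0.108, -0.001], [-0.001, 0.002, -1.0]]
ft_force: [-0.0, -0.6, -5.4]
grip_width: 0.0644
```

>>> jog_arm(
  plan=[
    [[0, 0, 0.05, 0, 0, 0], [0, 0, 0, 0, 0, 0]],
  ],
)

```text
time_s: 7.1
position: [0.6, -0.128, 0.0289]
tool_rot: [[0.108, 0.994, 0.001], [0.994, -0.108, -0.0], [-0.0, 0.001, -1.0]]
ft_force: [0.2, 0.1, -4.7]
grip_width: 0.0639
```

>>> jog_arm(
  plan=[
    [[0, 0, 0.06, 0, 0, 0], [0, 0, 0, 0, 0, 0]],
  ],
)

```text
time_s: 7.3
position: [0.5997, -0.128, 0.0259]
tool_rot: [[0.108, 0.994, -0.0], [0.994, -0.108, 0.0], [0.0, -0.0, -1.0]]
ft_force: [0.4, -0.3, -4.8]
grip_width: 0.0642
```

>>> jog_arm(
  plan=[
    [[0, 0, 0.04, 0, 0, 0], [0, 0, 0, 0, 0, 0]],
  ],
)

```text
time_s: 7.5
position: [0.5997, -0.1279, 0.0243]
tool_rot: [[0.108, 0.994, -0.0], [0.994, -0.108, 0.0], [0.0, -0.0, -1.0]]
ft_force: [-0.5, -0.5, -6.2]
grip_width: 0.0643
```

>>> jog_arm(
  plan=[
    [[0, 0, 0.03, 0, 0, 0], [0, 0, 0, 0, 0, 0]],
  ],
)

```text
time_s: 7.7
position: [0.5999, -0.128, 0.0237]
tool_rot: [[0.108, 0.994, 0.0], [0.994, -0.108, -0.0], [-0.0, 0.0, -1.0]]
ft_force: [-2.1, -0.5, -0.8]
grip_width: 0.0643
```

>>> jog_arm(
  plan=[
    [[0, 0, 0.02, 0, 0, 0], [0, 0, 0, 0, 0, 0]],
  ],
)

```text
time_s: 7.9
position: [0.5999, -0.128, 0.0237]
tool_rot: [[0.108, 0.994, 0.001], [0.994, -0.108, -0.0], [-0.0, 0.001, -1.0]]
ft_force: [-4.7, 1.4, 6.5]
grip_width: 0.0642
```

>>> jog_arm(
  plan=[
    [[0, 0, 0, 0, 0, 0], [0, 0, 0, 0, 0, 0], [0, 0, 0, 0, 0, 0], [0, 0, 0, 0, 0, 0], [0, 0, -0.3, 0, 0, 0], [0, 0, -0.6, 0, 0, 0], [0, 0, -0.9, 0, 0, 0], [0, 0, -0.9, 0, 0, 0], [0, 0, -0.9, 0, 0, 0], [0, 0, -0.8, 0, 0, 0]],
  ],
  grip=1,
)

```text
time_s: 8.9
position: [0.5998, -0.1279, 0.2015]
tool_rot: [[0.108, 0.994, 0.002], [0.994, -0.108, -0.001], [-0.001, 0.002, -1.0]]
ft_force: [0.4, -0.4, -0.2]
grip_width: 0.0853
```

Run:
```python
from h import *
goto([.4333,.2365,.2],7.6)
K=vision.camera_info("wrist");im,d=vision.get_image("wrist"); cv2.imwrite("pics/w3.png",im[:,:,::-1])
P=pts("wrist",d,K)
Z=P[...,2]; m=(Z>.063)&(Z<.080)&(np.hypot(P[...,0]-.6,P[...,1]+.128)<.05)
q=P[m][:,:2]*1000; print(len(q),q.mean(0),cv2.minAreaRect(q.astype(np.float32)),np.median(P[m][:,2]))
c=im.astype(int); m=(c[...,0]-c[...,2]>50)&(Z>.012)&(Z<.020)
n,l,st,ce=cv2.connectedComponentsWithStats(m.astype(np.uint8))
for i in range(1,n):
    if st[i,4]>400: print(ce[i],st[i,4],P[l==i].mean(0).round(4), ((P[l==i].max(0)+P[l==i].min(0))/2).round(4))
```

```text
t 8.9 pos [ 0.5998 -0.1279  0.2015] ang -6.19 tilt [ 0.0019 -0.0008] w 0.0853
turn z units -1.604 then shift units x,y,z [ 9.58  -2.921  0.038]
2625 [ 598.61450225 -127.9262295 ] ((598.3841552734375, -129.1304473876953), (53.66606521606445, 65.05856323242188), 83.51094818115234) 0.07059598673541408
[255.53507565   6.52957359] 727 [0.6163 0.0428 0.0155] [0.6168 0.0427 0.0158]
[255.48287992  81.47959662] 4264 [ 0.6086 -0.0269  0.0155] [ 0.6088 -0.0274  0.0153]
[253.67474747 150.63434343] 495 [ 0.5987 -0.0992  0.0156] [ 0.5975 -0.1018  0.0156]
```

View pics/w3.png

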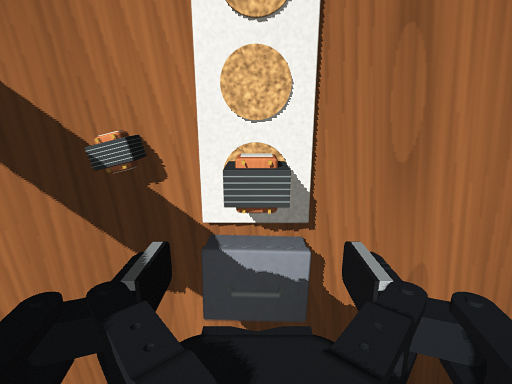

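T1 stands upright on its mat (top at 70.6 mm, centre within about 2 mm). Next is T2.

>>> jog_arm(
  plan=[
    [[0, 0, 0, 0, 0, -0.8], [0, 0, 0, 0, 0, -0.8], [0.5, -0.2, 0, 0, 0, 0], [0.9, -0.27, 0, 0, 0, 0], [0.95, -0.3, 0, 0, 0, 0], [1, -0.3, 0, 0, 0, 0], [1, -0.3, 0, 0, 0, 0], [1, -0.3, 0, 0, 0, 0], [1, -0.3, 0, 0, 0, 0], [1, -0.3, 0, 0, 0, 0]],
  ],
)

```text
time_s: 9.95
position: [0.4702, 0.1529, 0.1993]
tool_rot: [[-0.131, 0.991, 0.001], [0.991, 0.131, 0.0], [-0.0, 0.001, -1.0]]
ft_force: [0.8, 0.5, -0.8]
grip_width: 0.0853
```

>>> jog_arm(
  plan=[
    [[0.95, -0.3, 0, 0, 0, 0], [0.85, -0.25, 0, 0, 0, 0], [0.43, -0.1, 0, 0, 0, 0], [0, 0, 0, 0, 0, 0], [0, 0, 0, 0, 0, 0]],
  ],
)

```text
time_s: 10.45
position: [0.4337, 0.2364, 0.1989]
tool_rot: [[-0.132, 0.991, 0.001], [0.991, 0.132, -0.0], [-0.0, 0.001, -1.0]]
ft_force: [0.8, 0.4, -0.3]
grip_width: 0.0853
```

```bash
cat >> h.py <<'E'
def look(name,cx,cy,h,fn,r=.04):
    K=vision.camera_info("wrist");im,d=vision.get_image("wrist"); cv2.imwrite(fn,im[:,:,::-1])
    P=pts("wrist",d,K); Z=P[...,2]
    m=(Z>h-.004)&(Z<h+.005)&(np.hypot(P[...,0]-cx,P[...,1]-cy)<r)
    n,l,st,ce=cv2.connectedComponentsWithStats(cv2.morphologyEx(m.astype(np.uint8),cv2.MORPH_OPEN,np.ones((5,5))))
    i=1+np.argmax(st[1:,4]); q=P[l==i][:,:2]*1000
    c=q.mean(0); w,V=np.linalg.eigh(np.cov((q-c).T)); a=np.degrees(np.arctan2(V[1,1],V[0,1]))
    print(name,len(q),"mean",c.round(1),"ang",round((a+90)%180-90,1),"dims",np.sqrt(12*w).round(1),"rect",cv2.minAreaRect(q.astype(np.float32)),"z",np.median(Z[l==i]).round(4),"px",ce[i].round())
    return c,P,im
E
python3 - <<'E'
from h import *
look("t2",.433,.2365,.047,"pics/w4.png")
goto([.4333,.2365,.005],7.6)
E
```

```text
t2 1578 mean [429.4 238.7] ang 5.1 dims [32.2 54.6] rect ((429.56707763671875, 238.39085388183594), (54.643310546875, 32.22438049316406), 5.889139175415039) z 0.0466 px [254. 180.]
t 10.5 pos [0.4339 0.236  0.1988] ang 7.54 tilt [ 0.0005 -0.0001] w 0.0855
turn z units -0.007 then shift units x,y,z [ 0.016 -0.014  4.845]
```

View pics/w4.png

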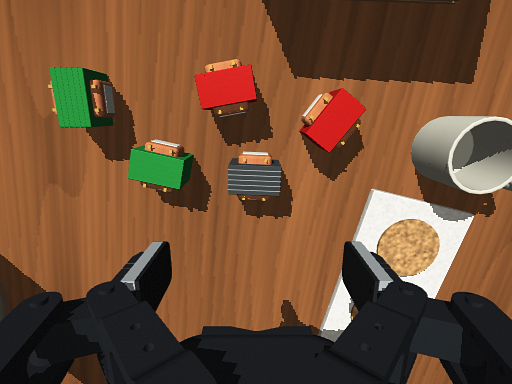

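T2 is the dark one at (254,180), 32×55 mm, about 4 mm off my first estimate. The green look-alike's edge is at column 192, so I'll open the jaws a little less and correct the approach.

>>> jog_arm(
  plan=[
    [[0.08, -0.1, 0.5, 0, 0, 0.18], [0, 0, 0.9, 0, 0, 0], [0, 0, 0.9, 0, 0, 0], [0, 0, 0.8, 0, 0, 0], [0, 0, 0.7, 0, 0, 0], [0, 0, 0.6, 0, 0, 0], [0, 0, 0.35, 0, 0, 0], [0, 0, 0.1, 0, 0, 0], [0, 0, 0, 0, 0, 0]],
  ],
  grip=0.7,
)

```text
time_s: 11.4
position: [0.4297, 0.2385, 0.0045]
tool_rot: [[-0.104, 0.995, -0.0], [0.995, 0.104, -0.0], [-0.0, -0.0, -1.0]]
ft_force: [0.1, 0.5, -0.1]
grip_width: 0.0731
```

>>> jog_arm(
  plan=[
    [[0, 0, 0, 0, 0, 0], [0, 0, 0, 0, 0, 0], [0, 0, 0, 0, 0, 0], [0, 0, 0, 0, 0, 0], [0, 0, 0, 0, 0, 0], [0, 0, 0, 0, 0, 0]],
  ],
  grip=-1,
  squeeze=50,
)

```text
time_s: 12.0
position: [0.4301, 0.2392, 0.0056]
tool_rot: [[-0.105, 0.994, 0.003], [0.994, 0.105, 0.0], [0.0, 0.003, -1.0]]
ft_force: [1.3, -2.2, 5.9]
grip_width: 0.0547
```

>>> jog_arm(
  plan=[
    [[0, 0, -0.3, 0, 0, 0], [0, 0, -0.6, 0, 0, 0], [0, 0, -0.9, 0, 0, 0], [0, 0, -0.9, 0, 0, 0], [0, 0, -0.6, 0, 0, 0], [0, 0, -0.2, 0, 0, 0], [0, 0, 0, 0, 0, 0], [0, 0, 0, 0, 0, 0]],
  ],
)

```text
time_s: 12.8
position: [0.4285, 0.239, 0.1432]
tool_rot: [[-0.105, 0.994, -0.003], [0.994, 0.105, -0.001], [-0.0, -0.003, -1.0]]
ft_force: [-0.1, -0.6, -4.8]
grip_width: 0.0543
```

```bash
cat >> h.py <<'E'
def held(fn,half):
    K=vision.camera_info("wrist");im,d=vision.get_image("wrist"); cv2.imwrite(fn,im[:,:,::-1])
    P=pts("wrist",d,K); s=env.observe(); C=(P-s['position'])@s['tool_rot']*1000
    m=(np.abs(C[...,0])<45)&(np.abs(C[...,1])<half)&(C[...,2]<15)&(C[...,2]>-70); m[290:]=0
    for b in range(-60,20,4):
        k=m&(C[...,2]>=b)&(C[...,2]<b+4)
        if k.sum()>20: print(b,k.sum(),C[k].min(0).round(),C[k].max(0).round())
E
python3 - <<'E'
from h import *
held("pics/w5.png",20)
goto([.609,-.028,.14],-6.2)
E
```

```text
-44 3277 [  1. -20. -43.] [ 16.  20. -40.]
-40 622 [  0. -20. -40.] [ 23.  20. -36.]
-36 1392 [ 14. -20. -36.] [ 24.  20. -32.]
-32 936 [ 14. -20. -32.] [ 25.  20. -28.]
-28 359 [ 15. -20. -28.] [ 26.  20. -24.]
-24 280 [ 15. -19. -24.] [ 26.  20. -20.]
-20 222 [ 15. -19. -20.] [ 26.  20. -16.]
-16 204 [ 15. -18. -16.] [ 26.  20. -12.]
-12 166 [ 15. -19. -12.] [25. 20. -8.]
-8 21 [ 15. -18.  -8.] [25. 20. -4.]
t 12.85 pos [0.4285 0.239  0.143 ] ang 6.02 tilt [-0.003  -0.0008] w 0.0549
turn z units 1.421 then shift units x,y,z [-6.147  5.208  0.074]
```

View pics/w5.png

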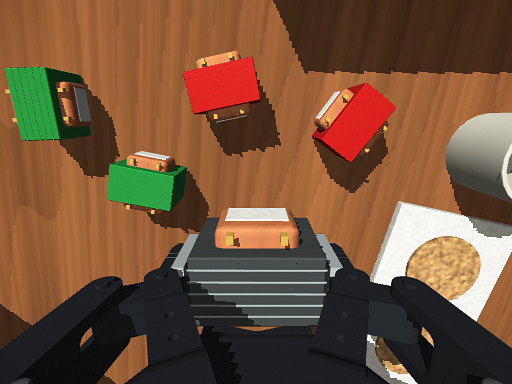

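>>> jog_arm(
  plan=[
    [[0, 0, 0, 0, 0, 0.7], [0, 0, 0, 0, 0, 0.72], [-0.5, 0.42, 0, 0, 0, 0], [-0.8, 0.7, 0, 0, 0, 0], [-0.9, 0.75, 0, 0, 0, 0], [-0.9, 0.75, 0, 0, 0, 0], [-0.9, 0.75, 0, 0, 0, 0], [-0.9, 0.75, 0, 0, 0, 0], [-0.8, 0.7, 0, 0, 0, 0], [-0.45, 0.39, 0, 0, 0, 0]],
  ],
)

```text
time_s: 13.85
position: [0.6108, -0.0309, 0.1423]
tool_rot: [[0.11, 0.994, -0.002], [0.994, -0.11, 0.0], [-0.0, -0.002, -1.0]]
ft_force: [0.8, 0.6, -4.0]
grip_width: 0.0545
```

>>> jog_arm(
  plan=[
    [[0, 0, 0, 0, 0, 0], [0, 0, 0, 0, 0, 0], [0, 0, 0, 0, 0, 0]],
  ],
)

```text
time_s: 14.15
position: [0.6092, -0.027, 0.1436]
tool_rot: [[0.107, 0.994, -0.002], [0.994, -0.107, 0.001], [0.0, -0.002, -1.0]]
ft_force: [-0.0, -0.3, -4.3]
grip_width: 0.0546
```

Run:
```python
from h import *
goto([.609,-.028,.0215],-6.2)
```

```text
t 14.15 pos [ 0.6092 -0.027   0.1436] ang -6.14 tilt [-0.0021  0.0007] w 0.0546
turn z units 0.006 then shift units x,y,z [-2.600e-02 -1.000e-03  3.053e+00]
```

>>> jog_arm(
  plan=[
    [[-0.02, 0, 0.5, 0, 0, 0], [0, 0, 0.8, 0, 0, 0], [0, 0, 0.8, 0, 0, 0], [0, 0, 0.5, 0, 0, 0], [0, 0, 0.3, 0, 0, 0], [0, 0, 0.08, 0, 0, 0], [0, 0, 0, 0, 0, 0], [0, 0, 0, 0, 0, 0], [0, 0, 0, 0, 0, 0]],
  ],
)

```text
time_s: 15.05
position: [0.6103, -0.0287, 0.0264]
tool_rot: [[0.108, 0.994, 0.002], [0.994, -0.108, -0.0], [-0.0, 0.002, -1.0]]
ft_force: [-0.5, -0.2, -4.6]
grip_width: 0.0545
```

>>> jog_arm(
  plan=[
    [[0, 0, 0.04, 0, 0, 0], [0, 0, 0, 0, 0, 0], [0, 0, 0, 0, 0, 0]],
  ],
)

```text
time_s: 15.35
position: [0.6098, -0.0287, 0.0238]
tool_rot: [[0.108, 0.994, 0.0], [0.994, -0.108, -0.0], [0.0, 0.0, -1.0]]
ft_force: [0.3, 0.0, -4.3]
grip_width: 0.0541
```

>>> jog_arm(
  plan=[
    [[0, 0, 0.04, 0, 0, 0], [0, 0, 0, 0, 0, 0], [0, 0, 0, 0, 0, 0]],
  ],
)

```text
time_s: 15.65
position: [0.6098, -0.0286, 0.022]
tool_rot: [[0.108, 0.994, -0.0], [0.994, -0.108, 0.0], [0.0, -0.0, -1.0]]
ft_force: [-0.4, 0.2, -4.6]
grip_width: 0.0544
```

>>> jog_arm(
  plan=[
    [[0, 0, 0.02, 0, 0, 0], [0, 0, 0, 0, 0, 0]],
  ],
)

```text
time_s: 15.85
position: [0.6099, -0.0287, 0.0217]
tool_rot: [[0.108, 0.994, 0.0], [0.994, -0.108, -0.0], [-0.0, 0.0, -1.0]]
ft_force: [-1.7, -0.2, -0.6]
grip_width: 0.0544
```

>>> jog_arm(
  plan=[
    [[0, 0, 0, 0, 0, 0], [0, 0, 0, 0, 0, 0], [0, 0, 0, 0, 0, 0], [0, 0, 0, 0, 0, 0], [0, 0, -0.3, 0, 0, 0], [0, 0, -0.6, 0, 0, 0], [0, 0, -0.9, 0, 0, 0], [0, 0, -0.9, 0, 0, 0], [0, 0, -0.9, 0, 0, 0], [0, 0, -0.8, 0, 0, 0]],
  ],
  grip=0.9,
)

```text
time_s: 16.85
position: [0.6098, -0.0286, 0.2004]
tool_rot: [[0.108, 0.994, 0.002], [0.994, -0.108, -0.001], [-0.0, 0.002, -1.0]]
ft_force: [1.1, -0.0, -0.6]
grip_width: 0.0812
```

Run:
```python
from h import *
look("t2 placed",.6095,-.0285,.063,"pics/w6.png")
goto([.4495,-.0832,.2],8.5)
```

```text
t2 placed 1693 mean [608.4 -29.2] ang -6.2 dims [31.9 54.8] rect ((608.412841796875, -29.622802734375), (31.51131248474121, 54.93571090698242), 83.8790283203125) z 0.0626 px [256. 186.]
t 16.9 pos [ 0.6115 -0.029   0.2058] ang -6.18 tilt [ 0.0106 -0.0026] w 0.081
turn z units -1.708 then shift units x,y,z [-0.743 -4.205  0.146]
```

View pics/w6.png

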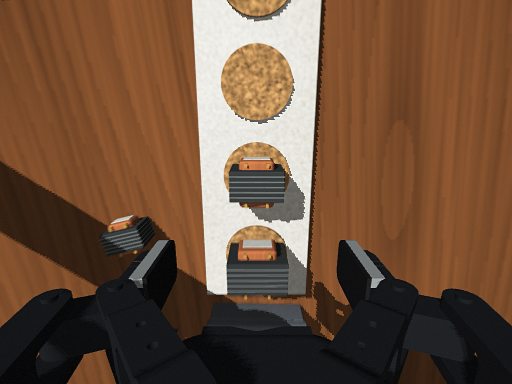

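T2 stands upright on the second mat at (0.608, −0.029), image (256,186). Next is T3.

>>> jog_arm(
  plan=[
    [[0, 0, 0, 0, 0, -0.85], [0, 0, 0, 0, 0, -0.86], [-0.08, -0.4, 0, 0, 0, 0], [-0.14, -0.8, 0, 0, 0, 0], [-0.16, -0.9, 0, 0, 0, 0], [-0.16, -0.9, 0, 0, 0, 0], [-0.12, -0.7, 0, 0, 0, 0], [-0.08, -0.5, 0, 0, 0, 0], [0, 0, 0, 0, 0, 0], [0, 0, 0, 0, 0, 0]],
  ],
)

```text
time_s: 17.9
position: [0.4485, -0.0829, 0.198]
tool_rot: [[-0.147, 0.989, 0.002], [0.989, 0.147, -0.001], [-0.001, 0.001, -1.0]]
ft_force: [0.8, -0.4, 0.6]
grip_width: 0.0813
```

Run:
```python
from h import *
c,_,_=look("t3",.4495,-.0832,.039,"pics/w7.png")
goto([c[0]/1000,c[1]/1000,.004],8.5)
```

```text
t3 971 mean [448.3 -82.3] ang 6.0 dims [25.9 44.4] rect ((448.3946533203125, -82.71776580810547), (44.04930114746094, 26.343509674072266), 7.948141574859619) z 0.0386 px [257. 180.]
t 17.95 pos [ 0.4488 -0.0828  0.1978] ang 8.51 tilt [ 0.0013 -0.0004] w 0.0812
turn z units 0.001 then shift units x,y,z [ 0.014 -0.012  4.846]
```

View pics/w7.png

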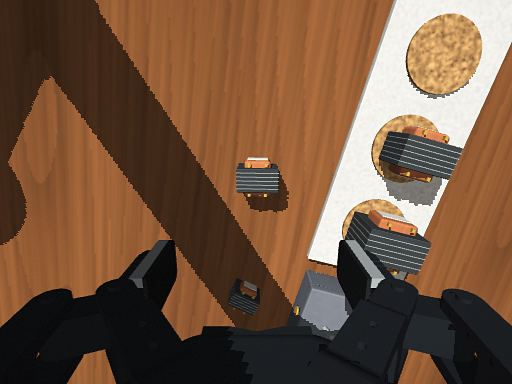

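>>> jog_arm(
  plan=[
    [[0.01, -0.01, 0.5, 0, 0, 0.15], [0, 0, 0.9, 0, 0, 0], [0, 0, 0.9, 0, 0, 0], [0, 0, 0.8, 0, 0, 0], [0, 0, 0.7, 0, 0, 0], [0, 0, 0.6, 0, 0, 0], [0, 0, 0.35, 0, 0, 0], [0, 0, 0.1, 0, 0, 0], [0, 0, 0, 0, 0, 0]],
  ],
  grip=0.5,
)

```text
time_s: 18.85
position: [0.4481, -0.0823, 0.003]
tool_rot: [[-0.126, 0.992, -0.001], [0.992, 0.126, 0.0], [0.0, -0.0, -1.0]]
ft_force: [0.6, 0.0, -0.1]
grip_width: 0.064
```

>>> jog_arm(
  plan=[
    [[0, 0, 0, 0, 0, 0], [0, 0, 0, 0, 0, 0], [0, 0, 0, 0, 0, 0], [0, 0, 0, 0, 0, 0], [0, 0, 0, 0, 0, 0], [0, 0, 0, 0, 0, 0]],
  ],
  grip=-1,
  squeeze=40,
)

```text
time_s: 19.45
position: [0.4483, -0.0826, 0.0042]
tool_rot: [[-0.126, 0.992, 0.002], [0.992, 0.126, -0.001], [-0.001, 0.002, -1.0]]
ft_force: [1.6, 1.3, 6.7]
grip_width: 0.0449
```

>>> jog_arm(
  plan=[
    [[0, 0, -0.3, 0, 0, 0], [0, 0, -0.6, 0, 0, 0], [0, 0, -0.9, 0, 0, 0], [0, 0, -0.9, 0, 0, 0], [0, 0, -0.6, 0, 0, 0], [0, 0, -0.2, 0, 0, 0], [0, 0, 0, 0, 0, 0], [0, 0, 0, 0, 0, 0]],
  ],
)

```text
time_s: 20.25
position: [0.4469, -0.0821, 0.1421]
tool_rot: [[-0.126, 0.992, -0.002], [0.992, 0.126, 0.001], [0.001, -0.002, -1.0]]
ft_force: [-0.4, -0.0, -2.7]
grip_width: 0.0449
```

Run:
```python
from h import *
held("pics/w8.png",17)
goto([.6205,.071,.14],-6.2)
```

```text
-40 21 [ -0. -17. -37.] [ 11.  17. -36.]
-36 2978 [ -4. -17. -36.] [ 19.  17. -32.]
-32 587 [ 12. -17. -32.] [ 19.  17. -28.]
-28 1012 [ 12. -17. -28.] [ 21.  17. -24.]
-24 340 [ 12. -17. -24.] [ 22.  17. -20.]
-20 224 [ 12. -17. -20.] [ 22.  17. -16.]
-16 182 [ 13. -16. -16.] [ 22.  17. -12.]
-12 161 [ 12. -16. -12.] [22. 17. -8.]
-8 39 [ 12. -16.  -8.] [21. 17. -4.]
t 20.3 pos [ 0.4469 -0.0822  0.1419] ang 7.22 tilt [-0.0027  0.0012] w 0.0444
turn z units 1.561 then shift units x,y,z [4.275 3.902 0.048]
```

View pics/w8.png

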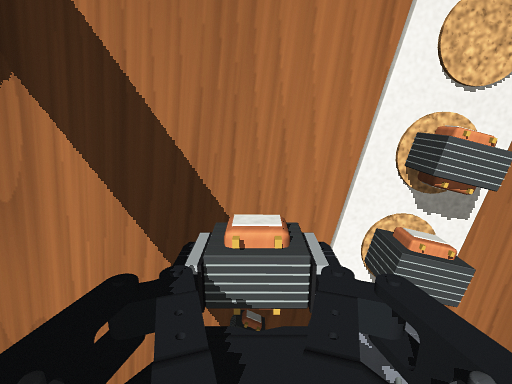

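>>> jog_arm(
  plan=[
    [[0, 0, 0, 0, 0, 0.78], [0, 0, 0, 0, 0, 0.78], [0.4, 0.36, 0, 0, 0, 0], [0.7, 0.64, 0, 0, 0, 0], [0.8, 0.73, 0, 0, 0, 0], [0.8, 0.73, 0, 0, 0, 0], [0.7, 0.64, 0, 0, 0, 0], [0.6, 0.55, 0, 0, 0, 0], [0.28, 0.25, 0, 0, 0, 0], [0, 0, 0, 0, 0, 0]],
  ],
)

```text
time_s: 21.3
position: [0.6215, 0.0723, 0.1409]
tool_rot: [[0.106, 0.994, -0.003], [0.994, -0.106, 0.0], [0.0, -0.003, -1.0]]
ft_force: [-0.2, 0.7, -2.6]
grip_width: 0.0447
```

>>> jog_arm(
  plan=[
    [[0, 0, 0, 0, 0, 0], [0, 0, 0, 0, 0, 0]],
  ],
)

```text
time_s: 21.5
position: [0.6204, 0.0703, 0.1426]
tool_rot: [[0.109, 0.994, -0.002], [0.994, -0.109, -0.0], [-0.0, -0.002, -1.0]]
ft_force: [-0.3, 0.4, -2.1]
grip_width: 0.0445
```

Run:
```python
from h import *
goto([.6205,.071,.020],-6.2)
```

```text
t 21.5 pos [0.6204 0.0703 0.1426] ang -6.23 tilt [-0.0018 -0.0001] w 0.0445
turn z units -0.003 then shift units x,y,z [1.800e-02 1.000e-03 3.065e+00]
```

>>> jog_arm(
  plan=[
    [[0.02, 0, 0.5, 0, 0, 0], [0, 0, 0.8, 0, 0, 0], [0, 0, 0.8, 0, 0, 0], [0, 0, 0.5, 0, 0, 0], [0, 0, 0.3, 0, 0, 0], [0, 0, 0.1, 0, 0, 0], [0, 0, 0.03, 0, 0, 0], [0, 0, 0, 0, 0, 0], [0, 0, 0, 0, 0, 0]],
  ],
)

```text
time_s: 22.4
position: [0.6217, 0.0717, 0.0232]
tool_rot: [[0.108, 0.994, 0.002], [0.994, -0.108, -0.0], [0.0, 0.002, -1.0]]
ft_force: [0.7, -0.6, -3.0]
grip_width: 0.0444
```

>>> jog_arm(
  plan=[
    [[0, 0, 0.04, 0, 0, 0], [0, 0, 0, 0, 0, 0], [0, 0, 0, 0, 0, 0]],
  ],
)

```text
time_s: 22.7
position: [0.6212, 0.0718, 0.0206]
tool_rot: [[0.108, 0.994, 0.0], [0.994, -0.108, 0.0], [0.0, 0.0, -1.0]]
ft_force: [0.1, -0.0, -2.1]
grip_width: 0.0446
```

>>> jog_arm(
  plan=[
    [[0, 0, 0.02, 0, 0, 0], [0, 0, 0, 0, 0, 0], [0, 0, 0, 0, 0, 0]],
  ],
)

```text
time_s: 23.0
position: [0.6213, 0.0718, 0.0202]
tool_rot: [[0.108, 0.994, 0.0], [0.994, -0.108, -0.0], [0.0, 0.0, -1.0]]
ft_force: [-2.4, 0.3, 4.0]
grip_width: 0.0444
```

>>> jog_arm(
  plan=[
    [[0, 0, 0.02, 0, 0, 0], [0, 0, 0, 0, 0, 0]],
  ],
)

```text
time_s: 23.2
position: [0.6213, 0.0718, 0.0202]
tool_rot: [[0.108, 0.994, 0.001], [0.994, -0.108, -0.0], [-0.0, 0.001, -1.0]]
ft_force: [-5.1, 0.4, 10.6]
grip_width: 0.0448
```

>>> jog_arm(
  plan=[
    [[0, 0, -0.02, 0, 0, 0], [0, 0, 0, 0, 0, 0]],
  ],
)

```text
time_s: 23.4
position: [0.6213, 0.0717, 0.0202]
tool_rot: [[0.108, 0.994, 0.001], [0.994, -0.108, -0.0], [0.0, 0.001, -1.0]]
ft_force: [-3.0, -0.9, 6.7]
grip_width: 0.0444
```

>>> jog_arm(
  plan=[
    [[0, 0, 0, 0, 0, 0], [0, 0, 0, 0, 0, 0], [0, 0, 0, 0, 0, 0], [0, 0, 0, 0, 0, 0], [0, 0, -0.3, 0, 0, 0], [0, 0, -0.6, 0, 0, 0], [0, 0, -0.9, 0, 0, 0], [0, 0, -0.9, 0, 0, 0], [0, 0, -0.9, 0, 0, 0], [0, 0, -0.9, 0, 0, 0]],
  ],
  grip=0.8,
)

```text
time_s: 24.4
position: [0.6209, 0.0718, 0.2023]
tool_rot: [[0.108, 0.994, 0.001], [0.994, -0.108, -0.0], [0.0, 0.001, -1.0]]
ft_force: [0.5, 0.0, -0.1]
grip_width: 0.0768
```

Run:
```python
from h import *
look("t3 placed",.6205,.071,.055,"pics/w9.png")
goto([.4555,-.242,.2],-20)
```

```text
t3 placed 1043 mean [619.5  72.2] ang -3.3 dims [25.8 44.3] rect ((619.9011840820312, 71.51309967041016), (25.979171752929688, 44.709129333496094), 83.71595764160156) z 0.0546 px [256. 183.]
t 24.45 pos [0.623  0.0717 0.2089] ang -6.18 tilt [ 0.0115 -0.0009] w 0.0766
turn z units 1.608 then shift units x,y,z [-8.801 -1.252  0.224]
```

View pics/w9.png

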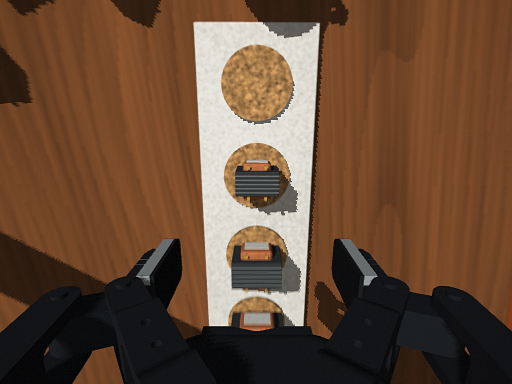

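T3 stands in the middle of the third mat, image (256,183). Next is T4.

>>> jog_arm(
  plan=[
    [[0, 0, 0, 0, 0, 0.8], [0, 0, 0, 0, 0, 0.81], [-0.5, -0.07, 0, 0, 0, 0], [-0.8, -0.12, 0, 0, 0, 0], [-0.9, -0.13, 0, 0, 0, 0], [-0.9, -0.13, 0, 0, 0, 0], [-0.9, -0.13, 0, 0, 0, 0], [-0.9, -0.13, 0, 0, 0, 0], [-0.9, -0.13, 0, 0, 0, 0], [-0.9, -0.13, 0, 0, 0, 0]],
  ],
)

```text
time_s: 25.45
position: [0.4921, -0.1679, 0.2005]
tool_rot: [[0.342, 0.94, 0.001], [0.94, -0.342, -0.001], [-0.0, 0.001, -1.0]]
ft_force: [1.2, -1.7, -0.4]
grip_width: 0.077
```

>>> jog_arm(
  plan=[
    [[-0.9, -0.13, 0, 0, 0, 0], [-0.8, -0.1, 0, 0, 0, 0], [-0.4, -0.05, 0, 0, 0, 0], [0, 0, 0, 0, 0, 0], [0, 0, 0, 0, 0, 0]],
  ],
)

```text
time_s: 25.95
position: [0.4537, -0.2416, 0.2002]
tool_rot: [[0.343, 0.939, 0.001], [0.939, -0.343, -0.0], [0.0, 0.001, -1.0]]
ft_force: [0.2, 1.2, -0.5]
grip_width: 0.0768
```

Run:
```python
from h import *
c,_,_=look("t4",.4555,-.242,.032,"pics/w10.png")
goto([c[0]/1000,c[1]/1000,.002],-20)
```

```text
t4 594 mean [ 455.  -241.7] ang -18.3 dims [21.2 35. ] rect ((454.8793640136719, -241.86972045898438), (20.624305725097656, 34.481224060058594), 70.22000885009766) z 0.0316 px [259. 178.]
t 26.0 pos [ 0.4539 -0.2412  0.2001] ang -20.0 tilt [ 0.0004 -0.0001] w 0.0768
turn z units -0.0 then shift units x,y,z [-1.000e-03  2.900e-02  4.951e+00]
```

View pics/w10.png

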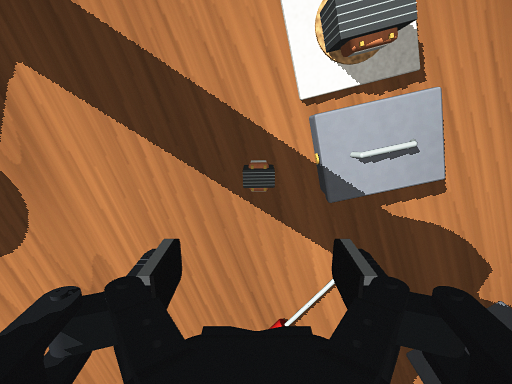

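T4 is at (259,178), 21×35 mm, and lines up with the jaws. The tin's edge is far enough from the fingers.

>>> jog_arm(
  plan=[
    [[0, 0.03, 0.5, 0, 0, 0], [0, 0, 0.9, 0, 0, 0], [0, 0, 0.9, 0, 0, 0], [0, 0, 0.8, 0, 0, 0], [0, 0, 0.7, 0, 0, 0], [0, 0, 0.6, 0, 0, 0], [0, 0, 0.4, 0, 0, 0], [0, 0, 0.13, 0, 0, 0], [0, 0, 0, 0, 0, 0]],
  ],
  grip=0.3,
)

```text
time_s: 26.9
position: [0.4551, -0.2416, 0.0024]
tool_rot: [[0.341, 0.94, -0.001], [0.94, -0.341, 0.001], [0.0, -0.001, -1.0]]
ft_force: [0.6, -0.1, 0.5]
grip_width: 0.0557
```

>>> jog_arm(
  plan=[
    [[0, 0, 0, 0, 0, 0], [0, 0, 0, 0, 0, 0], [0, 0, 0, 0, 0, 0], [0, 0, 0, 0, 0, 0], [0, 0, 0, 0, 0, 0], [0, 0, 0, 0, 0, 0]],
  ],
  grip=-1,
  squeeze=30,
)

```text
time_s: 27.5
position: [0.4554, -0.2424, 0.0036]
tool_rot: [[0.342, 0.94, 0.002], [0.94, -0.342, -0.001], [-0.0, 0.002, -1.0]]
ft_force: [1.0, 1.3, 6.9]
grip_width: 0.0347
```

>>> jog_arm(
  plan=[
    [[0, 0, -0.3, 0, 0, 0], [0, 0, -0.6, 0, 0, 0], [0, 0, -0.9, 0, 0, 0], [0, 0, -0.9, 0, 0, 0], [0, 0, -0.6, 0, 0, 0], [0, 0, -0.2, 0, 0, 0], [0, 0, 0, 0, 0, 0], [0, 0, 0, 0, 0, 0]],
  ],
)

```text
time_s: 28.3
position: [0.4543, -0.2419, 0.1415]
tool_rot: [[0.343, 0.94, -0.002], [0.94, -0.343, 0.001], [0.001, -0.002, -1.0]]
ft_force: [0.2, 0.6, -1.5]
grip_width: 0.0344
```

Run:
```python
from h import *
held("pics/w11.png",12)
goto([.6313,.1704,.15],-6.2)
```

```text
-32 1482 [ -8. -12. -30.] [ 11.  12. -28.]
-28 919 [ -9. -12. -28.] [ 15.  12. -24.]
-24 576 [ 10. -12. -24.] [ 17.  12. -20.]
-20 292 [ 10. -12. -20.] [ 18.  12. -16.]
-16 139 [ 10. -12. -16.] [ 18.  12. -12.]
-12 140 [ 10. -12. -12.] [18. 12. -8.]
-8 76 [ 10. -12.  -8.] [18. 12. -5.]
t 28.35 pos [ 0.4543 -0.2418  0.1412] ang -20.03 tilt [-0.0021  0.0018] w 0.0344
turn z units -1.609 then shift units x,y,z [10.724  3.287 -0.22 ]
```

View pics/w11.png

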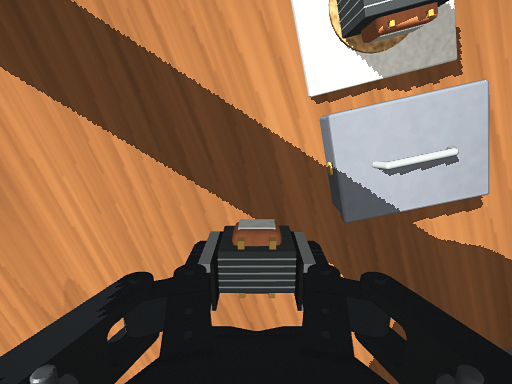

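>>> jog_arm(
  plan=[
    [[0, 0, -0.1, 0, 0, -0.8], [0, 0, -0.1, 0, 0, -0.81], [0.5, 0.16, 0, 0, 0, 0], [0.8, 0.25, 0, 0, 0, 0], [0.9, 0.28, 0, 0, 0, 0], [0.9, 0.28, 0, 0, 0, 0], [0.9, 0.28, 0, 0, 0, 0], [0.9, 0.28, 0, 0, 0, 0], [0.9, 0.28, 0, 0, 0, 0], [0.9, 0.28, 0, 0, 0, 0]],
  ],
)

```text
time_s: 29.35
position: [0.5668, 0.0168, 0.149]
tool_rot: [[0.108, 0.994, -0.003], [0.994, -0.108, 0.0], [0.0, -0.003, -1.0]]
ft_force: [-0.2, -0.5, -1.5]
grip_width: 0.0346
```

>>> jog_arm(
  plan=[
    [[0.9, 0.28, 0, 0, 0, 0], [0.9, 0.28, 0, 0, 0, 0], [0.9, 0.28, 0, 0, 0, 0], [0.8, 0.22, 0, 0, 0, 0], [0.5, 0.14, 0, 0, 0, 0], [0, 0, 0, 0, 0, 0], [0, 0, 0, 0, 0, 0], [0, 0, 0, 0, 0, 0]],
  ],
)

```text
time_s: 30.15
position: [0.6314, 0.1681, 0.1498]
tool_rot: [[0.109, 0.994, -0.002], [0.994, -0.109, -0.0], [-0.001, -0.002, -1.0]]
ft_force: [-0.4, 0.5, -0.4]
grip_width: 0.0345
```

Run:
```python
from h import *
goto([.6313,.1704,.0195],-6.2)
K=vision.camera_info("wrist");im,d=vision.get_image("wrist"); cv2.imwrite("pics/w12.png",im[:,:,::-1])
```

```text
t 30.15 pos [0.6314 0.1681 0.1498] ang -6.24 tilt [-0.0016 -0.0004] w 0.0345
turn z units -0.004 then shift units x,y,z [ 0.056 -0.01   3.256]
```

View pics/w12.png

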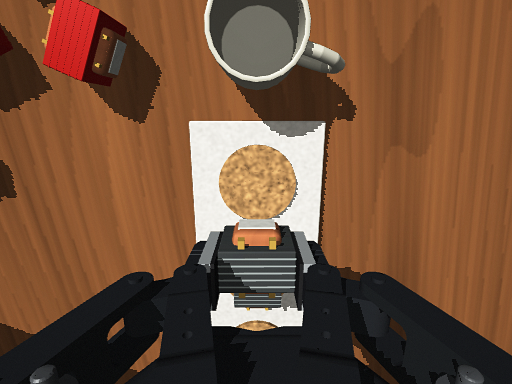

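>>> jog_arm(
  plan=[
    [[0.06, -0.03, 0.6, 0, 0, 0], [0, 0, 0.9, 0, 0, 0], [0, 0, 0.8, 0, 0, 0], [0, 0, 0.5, 0, 0, 0], [0, 0, 0.3, 0, 0, 0], [0, 0, 0.08, 0, 0, 0], [0, 0, 0.03, 0, 0, 0], [0, 0, 0, 0, 0, 0], [0, 0, 0, 0, 0, 0]],
  ],
)

```text
time_s: 31.1
position: [0.6314, 0.1716, 0.0232]
tool_rot: [[0.108, 0.994, 0.002], [0.994, -0.108, 0.0], [0.0, 0.002, -1.0]]
ft_force: [-0.3, 0.7, -1.1]
grip_width: 0.0346
```

>>> jog_arm(
  plan=[
    [[0, 0, 0.04, 0, 0, 0], [0, 0, 0, 0, 0, 0], [0, 0, 0, 0, 0, 0]],
  ],
)

```text
time_s: 31.4
position: [0.6309, 0.1716, 0.0206]
tool_rot: [[0.108, 0.994, 0.0], [0.994, -0.108, 0.0], [0.0, 0.0, -1.0]]
ft_force: [-0.1, 0.2, -0.9]
grip_width: 0.0347
```

>>> jog_arm(
  plan=[
    [[0, -0.01, 0.02, 0, 0, 0], [0, 0, 0, 0, 0, 0], [0, 0, 0, 0, 0, 0]],
  ],
)

```text
time_s: 31.7
position: [0.6304, 0.1716, 0.0197]
tool_rot: [[0.108, 0.994, -0.0], [0.994, -0.108, 0.0], [0.0, -0.0, -1.0]]
ft_force: [-0.2, 0.1, -0.7]
grip_width: 0.0344
```

>>> jog_arm(
  plan=[
    [[0, 0.01, 0.015, 0, 0, 0], [0, 0, 0, 0, 0, 0], [0, 0, 0, 0, 0, 0]],
  ],
)

```text
time_s: 32.0
position: [0.6308, 0.1716, 0.0196]
tool_rot: [[0.108, 0.994, 0.0], [0.994, -0.108, 0.0], [0.0, 0.0, -1.0]]
ft_force: [-3.4, 0.9, 6.0]
grip_width: 0.0345
```

Touching. Releasing, rising and backing away so the cameras can see the row.

>>> jog_arm(
  plan=[
    [[0, 0, 0, 0, 0, 0], [0, 0, 0, 0, 0, 0], [0, 0, 0, 0, 0, 0], [0, 0, 0, 0, 0, 0], [0, 0, -0.3, 0, 0, 0], [0, 0, -0.6, 0, 0, 0], [0, 0, -0.9, 0, 0, 0], [0, 0, -0.9, 0, 0, 0], [0, 0, -0.9, 0, 0, 0], [0, 0, -0.9, 0, 0, 0]],
  ],
  grip=0.6,
)

```text
time_s: 33.0
position: [0.6306, 0.1716, 0.2017]
tool_rot: [[0.108, 0.994, 0.001], [0.994, -0.108, 0.0], [0.0, 0.001, -1.0]]
ft_force: [0.4, 0.4, 1.3]
grip_width: 0.0682
```

>>> jog_arm(
  plan=[
    [[0, -0.6, -0.3, 0, 0, 0], [0, -0.9, -0.3, 0, 0, 0], [0, -0.9, -0.3, 0, 0, 0], [0, -0.9, 0, 0, 0, 0], [0, -0.9, 0, 0, 0, 0], [0, -0.9, 0, 0, 0, 0], [0, -0.5, 0, 0, 0, 0], [0, 0, 0, 0, 0, 0], [0, 0, 0, 0, 0, 0], [0, 0, 0, 0, 0, 0]],
  ],
)

```text
time_s: 34.0
position: [0.4092, 0.1956, 0.2354]
tool_rot: [[0.108, 0.994, 0.001], [0.994, -0.108, 0.0], [0.0, 0.001, -1.0]]
ft_force: [0.0, -0.4, -0.0]
grip_width: 0.0681
```

Run:
```python
from h import *
for n in ["scene","top"]:
    im,d=vision.get_image(n)
    a=im[150:330,60:420] if n=="scene" else im[80:280,100:400]
    cv2.imwrite(f"pics/{n}9.png",cv2.resize(a,None,fx=2.2,fy=2.2,interpolation=cv2.INTER_CUBIC)[:,:,::-1])
P=pts("top",d);Z=P[...,2]
for nm,c,h in [("t1",(.599,-.128),.071),("t2",(.6097,-.0285),.063),("t3",(.6205,.071),.055),("t4",(.6313,.1704),.048)]:
    m=(np.hypot(P[...,0]-c[0],P[...,1]-c[1])<.045)&(Z>h-.004)&(Z<h+.006); print(nm,m.sum(),P[m].mean(0).round(4), (P[m][:,:2].mean(0)-c).round(4)*1000)
print(env.observe()['position'])
for nm,c,z0,z1 in[("tin",(.585,-.252),.042,.08),("mug",(.646,.2935),.06,.08)]:
    m=(np.hypot(P[...,0]-c[0],P[...,1]-c[1])<.09)&(Z>z0)&(Z<z1)&(abs(P[...,1]-c[1])<.075); print(nm,cv2.minAreaRect((P[m][:,:2]*1000).astype(np.float32)))
```

```text
t1 372 [ 0.5999 -0.1295  0.0711] [ 0.9 -1.5]
t2 261 [ 0.61   -0.0303  0.063 ] [ 0.3 -1.8]
t3 175 [0.6215 0.0705 0.055 ] [ 1.  -0.5]
t4 118 [0.6313 0.1709 0.0479] [-0.   0.5]
[0.40902993 0.19554745 0.23500073]
tin ((585.5780639648438, -252.0918426513672), (95.18495178222656, 123.96882629394531), 82.3650131225586)
mug ((648.50927734375, 288.40435791015625), (73.38216400146484, 84.23893737792969), 27.432788848876953)
```

View pics/scene9.png

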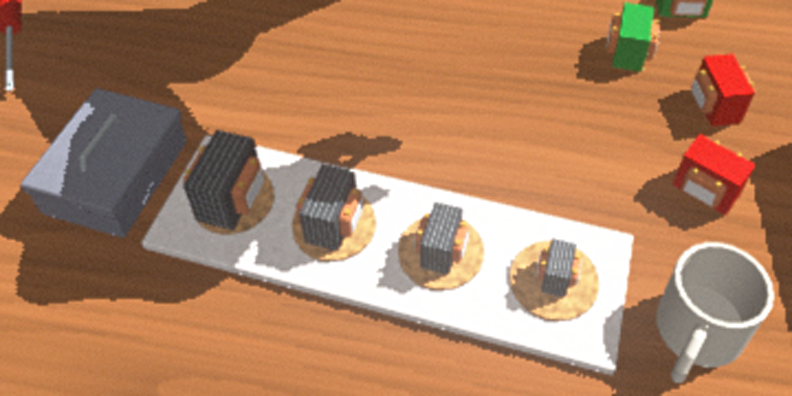

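View pics/top9.png

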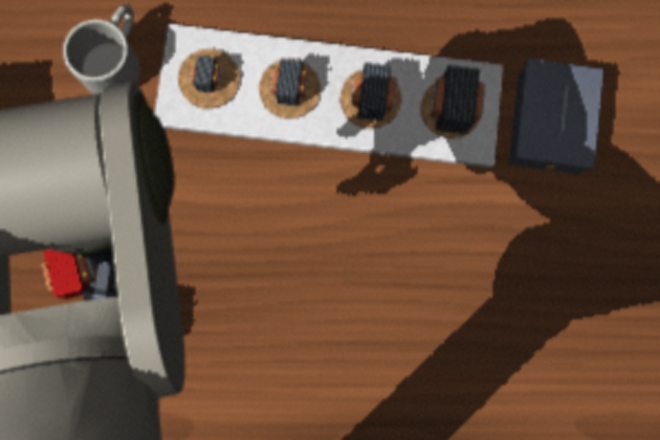

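```bash
python3 -c "
from rig import close_job
print(close_job())"
```

```text
the job is handed in; nothing more can be done
None
```

I set the four transformers out by size, one upright on each mat: the largest next to the cash tin, then T2 and T3, and the smallest next to the mug. I handed the job in at about 34 s of the 102 s allowed; it reports no verdict.

- **Position:** in the last top view each transformer is within about 2 mm of its mat's centre. The top heights (71, 63, 55 and 48 mm) fit upright transformers standing on the mats.
- **Left alone:** the tin measures the same as at the start. I touched no red or green look-alike.
- **Check that disagreed:** the last mug measurement came out about 5 mm off. I think the handle or the nearby arm got into that patch; in the pictures the mug stands where it was, and the gripper never went near it.

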